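# Load resin balls in a curing carrier and clip down its retaining rod

## Robot

A 7-joint arm with a two-finger parallel gripper is mounted at the origin on the work surface. World frame = base frame: x ahead of the robot, y to its left, z up, the work surface at z = 0. Lengths are in mm, angles in rad, forces in N, time in s.
With the tool pointing down it reaches from about 400 to 875 mm from the base axis. Payload 4.4 kg.
Tool frame: the origin (TCP) lies midway between the tips of the shut fingers; the grasp point (between the pads) lies 19 mm behind it; z points along the fingers, y is the line along which they close (so a half turn about z gives the same grasp; the last joint's range is limited). The gripper opens to 85 mm and grips with 20 to 120 N. Pads are 22 mm wide; open, the fingers measure 114 mm over their backs; the gripper's body (76 mm by 85 mm) begins 54 mm behind the grasp point. The pads swing forward as they close: fully open they stand 13 mm farther back than shut.
Start: joints at [1.221, 0.628, 0.038, 1.517, -0.027, 0.996, -0.02], TCP at [182.032, -624.005, 204.213] pointing down, gripper open.
Joint ranges: [-3.06, 3.06], [-0.37, 2.12], [-1.25, 1.32], [0.18, 2.47], [-1.1, 4.24], [0.23, 1.98], [-2.94, 2.94]. Speed limits (rad/s): [2.57, 2.57, 3.14, 3.14, 3.14, 3.14, 3.14].

## Interface

Orientations are given as [roll, pitch, yaw] about the fixed x, y, z axes, in that order (R = Rz(yaw) Ry(pitch) Rx(roll)).
In Python, from cell import telemetry, eyes, ctrl, finder gives the robot as it stands.
- The arm moves only by the tool move_arm, never from a script. Its argument "steps" is a list of rows, each a list of 7 numbers: the turn, a rotation vector about the world's x, y, z in degrees, then the shift along the world's x, y, z in m, then the finger opening in m, from 0 to 0.0854. A call has 1 to 5 rows; each row shifts and turns the commanded pose from where the row before left it; what a row does not reach is not made up. A row lasts 1/10 s, in which the tool goes at most 50 mm and 8.59 degrees, less where a joint would pass 70% of its speed; a pose out of reach is approached as far as the arm can. A call with a gripper value outside its range is refused whole. The fingers move at their own pace and stop on an object; the grip force is fixed at half the most. Time passes only in rows, so rows that do not move let the fingers close. It gives the time, the measured TCP pose, the force, the opening and the grip force at its end, in the units of the state.
- telemetry.read_state(): the state, without advancing time (a new reading comes with each control period).
- eyes.get_image(name): name is "scene" or "top"; returns (picture, depth): 384x512x3 uint8, blue, green, red; 384x512 float32, mm along the optical axis (not along the pixel's ray), 0 where there is no reading.
- eyes.calibration(name): a dict with "fx", "fy", "cx", "cy" (pixels), "position" and "attitude" of the camera in the world. Camera axes: x right, y down, z forward; pixel columns grow to the right and rows downward; lengths in mm; the calibration is good to about 2 mm. A picture is of the moment at which its call begins. calibration takes no time and is no camera call.
- ctrl.finish_job(): hands the job in; it is judged then, once.
Trained networks look in the newest picture that a camera, given by its name, has taken for a name from the list of things; names that differ only in an ending like _2 or _b are one class to them, and where a whole thing is asked for, a point or a joint stands for the part that bears it (a point fixed in the world has none). Each returns a list of dicts, best first, with "confidence" (0 to 1); they miss things now and then, are a little off and sometimes report something else, mostly with a low value. They report only what shows in the picture. A call takes as long as a camera call. They do not tell look-alikes from the thing itself.
- finder.boxes_of(camera, name): "location" ([x, y, z] in mm, in the coordinates of the camera as it stood for that picture, good to about 4 mm: the middle of the surface that is visible of it).
- finder.cut_out(camera, name): "mask" (384x512 bool, what is visible of it).
- finder.pinpoint(camera, name): "location" ([x, y, z] in mm, in the coordinates of the camera as it stood for that picture, good to about 4 mm: a listed point, or the origin of a listed thing).
The state is a dict: "clock": time; "qpos": joint angles; "qd": joint speeds; "tau": joint torques, N m; "eef_pos": TCP position; "tool_rot": TCP orientation; "force": force on the tool from outside, world axes, zero at the start; "torque": the same for the moment, N m; "width": finger opening in mm; "gripper_force": force on a finger pad.
Only numpy, scipy, OpenCV 4.12 (cv2) and the standard library are available. Lean on these libraries where they do the work, as an engineer would, in place of code of your own. Each camera call takes 0.05 s, during which the arm holds its last target. There are 200 camera calls.

## Task

Take the three resin balls from the top tier and set one in each of the three wells of the curing carrier. Then lay the steel rod lengthwise over them on the carrier's two fork clips, centred, and press it down past the sprung jaws, firmly but without excess force, until it is fully home at both ends with the jaws sprung back over it. Leave the other resin parts, the jar, the hex keys and everything else where they are.

Things in the scene. Friction and masses are not known exactly. Their poses are not given: they have to be found in the camera images.
- bead0_center (a point): one of three alike: ball of cured amber-brown resin, 26 mm in diameter, 12 g; this point is its centre. It starts in a dimple of the top tier, centre 66.6 mm above the counter, with its nearest neighbours 60 mm away or more
- bead1_center (a point): one of three alike: ball of cured amber-brown resin, 26 mm in diameter, 12 g; this point is its centre. It starts in a dimple of the top tier, centre 66.6 mm above the counter, with its nearest neighbours 60 mm away or more
- bead2_center (a point): one of three alike: ball of cured amber-brown resin, 26 mm in diameter, 12 g; this point is its centre. It starts in a dimple of the top tier, centre 66.6 mm above the counter, with its nearest neighbours 60 mm away or more
- tiers: stack of three pale grey plastic tiers, 130 (x) by 203 (y) mm, fixed; origin under its centre. The top tier's floor is 56 mm up, its rim 60 mm; six square dimples at x = -30, +30 and y = -64, 0, +64 mm hold the three balls and three other resin parts in any order
- carrier: grey curing carrier, fixed, 52 (x) by 220 (y) mm; origin under its centre on the counter, y along the row of wells. Floor plate top 12 mm up. Beside the wells run two guard rails (inner faces at x = -17 and +17 mm, 5 mm thick, 44 to 52 mm up, y = -95 to +95): balls go down between them, fingers in line along y. Fork clips at y = -102 and +102 mm
- seat (a point): middle of the seated rod's axis: 42 mm above the carrier's origin (rod top then 48 mm up, 3 mm clear of the balls). Fingers straddling the rod meet the guard rails before it is home, so it is let go on the jaws and pressed from above, closed fingers in line along y: some 5 to 20 N in all past the jaws, then a hard stop. A load over 50 N spoils the carrier
- fork0 (a point): fork clip at y = -102 mm, 12 mm wide; this point is where the seated rod's axis lies, 6 mm above the cradle. Fixed tine on the +x side (face at x = +6 mm, flaring out from 61 to 69 mm above the counter), sprung jaw on the -x side. A rod laid in the flared mouth rests on the jaw with its axis 58 mm above the counter at x = 0
- fork1 (a point): the same at y = +102 mm
- well0 (a point): first well (y = -56 mm) of the carrier: centre of the mouth of a round hole 21 mm across in the carrier's floor plate (12 mm above the counter). A ball settled in it has its centre about 8 mm above this point. Wells are 56 mm apart along the carrier's y
- well1 (a point): middle well (y = 0) of the carrier: centre of the mouth of a round hole 21 mm across in the carrier's floor plate (12 mm above the counter). A ball settled in it has its centre about 8 mm above this point. Wells are 56 mm apart along the carrier's y
- well2 (a point): last well (y = +56 mm) of the carrier: centre of the mouth of a round hole 21 mm across in the carrier's floor plate (12 mm above the counter). A ball settled in it has its centre about 8 mm above this point. Wells are 56 mm apart along the carrier's y
- jaw0 (a joint): steel sprung jaw at the y = -102 mm end of the carrier: 0 rad closed, grows as the rod pushes it aside (needs about 0.15), springs back to about 0 over the seated rod
- jaw1 (a joint): the same at the y = +102 mm end
- rod: plain round steel rod, 12 mm in diameter, 240 mm long, 100 g; origin on its underside at mid-length as it first lay (turns with the rod as it rolls: use rod_center), x along the rod; starts lying on the mat between low ridges (3 mm high, near its ends)
- rod_center (a point): the middle of the rod, on its axis; starts 10 mm above the counter
- rod_a (a point): one end of the rod, on its axis, 120 mm from rod_center
- rod_b (a point): the other end of the rod, on its axis
- mat: dark grey hard silicone mat, 90 by 250 mm, 4 mm thick, fixed, on which the rod starts, along its y; origin under its centre
- cone: blunt resin cone 28 mm wide, 30 mm tall, on the top tier (leave); origin under its centre
- ell: L-shaped resin block 26 by 26 mm, 28 mm tall, on the top tier (leave); origin under its centre
- drum: flat-topped resin drum 26 mm in diameter, 20 mm tall, on the top tier (leave); origin under its centre
- jar: round glass jar with screw lid, 68 mm in diameter, 78 mm tall (leave); origin under its centre
- hexkeys: hex key set in a black block 35 by 90 mm, 88 mm tall in all (leave); origin under its centre
- model: small printed resin figure on a 45 by 35 mm raft, 44 mm tall (leave); origin under its centre
Things that resemble listed ones, but are neither listed nor needed, are in the scene too. What is shaped like the part that bears bead0_center but turquoise or yellow is not meant.

How it is judged:
By the outcome, as a careful person would: the job done as asked, in the order asked, and still so for the second after the job is handed in, with the robot touching nothing.
It also fails if it takes over 72 s, if anything falls off the work surface, if the arm or the gripper's body presses on something with over 40 N, if the wrist force passes 120 N, or if a joint passes its speed limit or range.

## Working session

There is one attempt and no reset: what is moved stays moved. The work goes in short steps, Python scripts to look and compute and a tool call to move; the robot and the scene stay as the last step left them, time stands still between calls to the robot, and variables do not carry over. Pictures are saved under pics/ and viewed, at most 10 in all, crops included, and the job is handed in when it is done.

Besides the shell and the picture viewer there is one more tool, called after "Request:" as name(argument=value, ...), one argument or row to a line, values as JSON. move_arm: Moves the arm, as the interface text tells. Its arguments: {"type":"object","properties":{"steps":{"type":"array"}},"required":["steps"]}

```bash
mkdir -p pics; cat > h.py <<'E'
import numpy as np, cv2
from cell import telemetry, eyes, ctrl, finder
from scipy.spatial.transform import Rotation as R
def cam(n):
    c=eyes.calibration(n); a=np.array(c['attitude'],float)
    M=a if a.shape==(3,3) else R.from_euler('xyz',a).as_matrix()
    return c,M,np.array(c['position'],float)
def w(n,p):
    c,M,t=cam(n); return M@np.array(p)+t
def pix(n,P):
    c,M,t=cam(n); q=M.T@(np.array(P)-t); return np.array([c['fx']*q[0]/q[2]+c['cx'],c['fy']*q[1]/q[2]+c['cy']])
def cloud(n,d):
    c,M,t=cam(n); v,u=np.mgrid[:384,:512]
    return np.stack([(u-c['cx'])/c['fx']*d,(v-c['cy'])/c['fy']*d,d],-1)@M.T+t
def st():
    s=telemetry.read_state(); return {k:np.round(s[k],3).tolist() for k in ('clock','qpos','eef_pos','tool_rot','force','width')}
E
python3 - <<'E'
from h import *
print(st())
for n in ('top','scene'):
    print(eyes.calibration(n))
    im,d=eyes.get_image(n); cv2.imwrite(f'pics/{n}0.png',im); np.save(n,d); np.save(n+'i',im)
    for o in ['bead0_center','tiers','carrier','seat','well1','fork0','rod_center','rod_a','mat']:
        for r in finder.pinpoint(n,o)[:6]:
            p=w(n,r['location']); print(n,o,round(r['confidence'],2),p.round(1),pix(n,p).round())
E
```

```text
{'clock': 0.0, 'qpos': [1.221, 0.629, 0.038, 1.518, -0.027, 0.996, -0.02], 'eef_pos': [181.8, -623.367, 203.275], 'tool_rot': [-3.14, 0.0, 0.284], 'force': [0.292, 0.325, -0.462], 'width': 85.542}
{'fx': 375.3055479206861, 'fy': 375.3055479206861, 'cx': 254.15052644356675, 'cy': 195.05347357302585, 'position': array([ 471.78490769,   -9.91242567, 1119.44694282]), 'attitude': array([-3.0022556 ,  0.00726591, -1.5427881 ])}
top bead0_center 0.61 [ 664.7 -350.    11. ] [373. 186.]
top bead0_center 0.53 [ 557.3 -448.    10.8] [406. 223.]
top bead0_center 0.45 [ 582.5 -352.6   60.7] [379. 212.]
top bead0_center 0.42 [ 659.9 -407.    14.2] [392. 188.]
top tiers 0.87 [ 5.411e+02 -2.866e+02 -3.000e-01] [351. 227.]
top carrier 0.76 [611.1 137.2  -1.9] [209. 200.]
top carrier 0.72 [ 518.5 -359.1   62.8] [382. 234.]
top seat 0.79 [614.4 137.5  38.7] [208. 197.]
top seat 0.15 [452.9 156.3   1.6] [200. 253.]
top well1 0.86 [618.1 189.6   9.9] [191. 196.]
top well1 0.69 [604.1  81.    9.7] [228. 202.]
top well1 0.61 [609.8 131.8  10.9] [211. 200.]
top fork0 0.84 [629.5 235.5  40.9] [174. 191.]
top
[... 1060 characters left out ...]
9. 175.]
scene seat 0.39 [608.5 132.2  13.3] [287. 182.]
scene well1 0.63 [601.5  83.1  11.4] [277. 191.]
scene well1 0.63 [609.  132.3  10.4] [287. 183.]
scene well1 0.61 [609.8 129.   -2.3] [287. 186.]
scene well1 0.56 [621.8 188.7  12.7] [300. 173.]
scene fork0 0.88 [624.6 236.8  42.4] [308. 159.]
scene fork0 0.35 [ 539.7 -290.     2.9] [180. 272.]
scene fork0 0.25 [608.2 132.5   0.7] [287. 185.]
scene rod_center 0.64 [455.2 153.7   9.8] [251. 162.]
scene rod_a 0.79 [452.1 150.2   1.6] [249. 164.]
scene rod_a 0.68 [467.4 270.4  12.6] [272. 144.]
scene rod_a 0.48 [448.2  30.3   8.1] [227. 183.]
scene mat 0.85 [452.9 153.3  -0.7] [250. 164.]
scene mat 0.49 [ 514.  -292.8   55.1] [168. 256.]
```

```bash
python3 - <<'E'
from h import *
a=np.load('topi.npy'); b=np.load('scenei.npy')
x=cv2.resize(a[140:290,90:440],None,fx=2.2,fy=2.2,interpolation=2); cv2.imwrite('pics/t1.png',x)
x=cv2.resize(b[200:360,90:290],None,fx=3.7,fy=3.7,interpolation=2); cv2.imwrite('pics/s1.png',x)
E
```

```text
(no output)
```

View pics/t1.png

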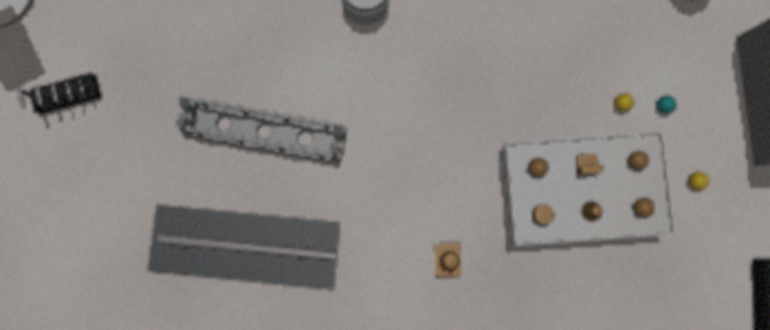

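View pics/s1.png

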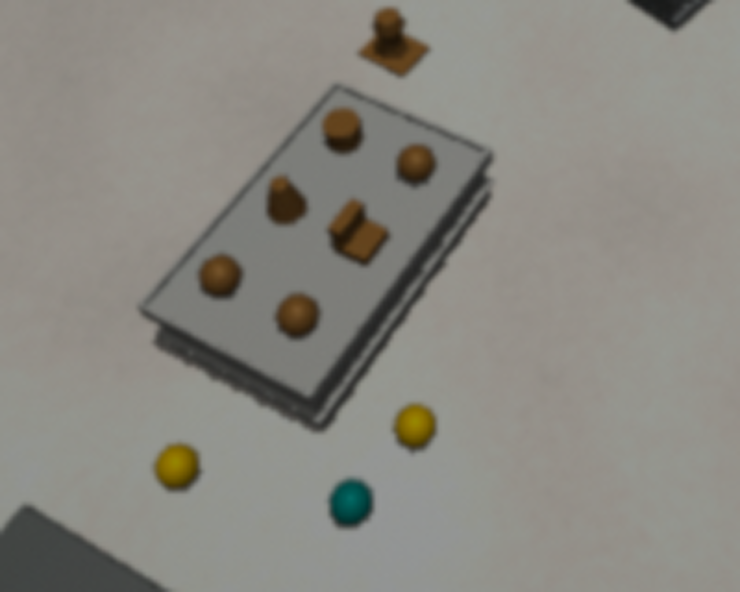

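View pics/scene0.png

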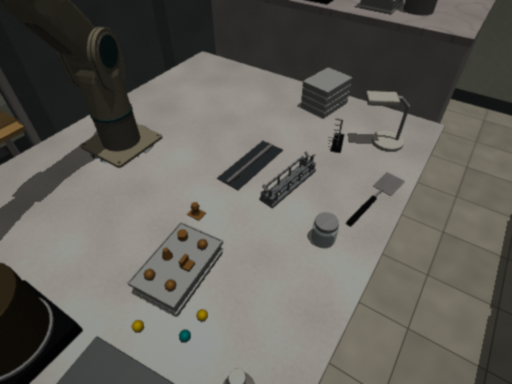

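Three amber balls sit on the top tier, at about (334,216), (380,213) and (382,234) in the top image. The things that could be mistaken for them are the yellow balls at (373,186) and (407,223), the turquoise ball at (392,188), and the cone at (359,235), drum (337,238) and ell (357,214). The scene crop shows the chosen three are round and amber. Next I'll measure them more precisely.

```bash
python3 - <<'E'
from h import *
print(st()['clock'])
for n in ('top','scene'):
    d=np.load(n+'.npy'); im=np.load(n+'i.npy'); P=cloud(n,d)
    hsv=cv2.cvtColor(im,cv2.COLOR_BGR2HSV)
    X,Y,Z=P[...,0],P[...,1],P[...,2]
    c,M,t=cam(n)
    m=((hsv[...,1]>90)&(X>440)&(X<640)&(Y<-190)&(Y>-400)&(Z>50)&(Z<110)).astype('uint8')
    k,l,s,cc=cv2.connectedComponentsWithStats(m)
    for i in range(1,k):
        if s[i,4]<25: continue
        q=M@np.array([(cc[i][0]-c['cx'])/c['fx'],(cc[i][1]-c['cy'])/c['fy'],1]); p=t+q*(66.6-t[2])/q[2]
        print(n,'blob',s[i,4],cc[i].round(1),p.round(1),Z[l==i].max().round(1))
    def rect(name,m):
        p=P[m][:,:2].astype('float32'); r=cv2.minAreaRect(p); a=np.radians(r[2]); 
        print(n,name,len(p),np.round(r[0],1),np.round(r[1],1),round(r[2],2))
    near=lambda x,y,r:np.hypot(X-x,Y-y)<r
    rect('carr',near(612,134,150)&(X>560-(Y-134)*-.16)&(Z>25)&(Z<75)&(X<675))
    rect('tier',near(540,-288,140)&(Z>52)&(Z<63))
    rect('rod',near(454,151,135)&(Z>8.5)&(Z<30)&(abs(X-454-.085*(Y-151))<14))
    print('z counter',np.median(Z[near(500,-50,40)]))
E
```

```text
1.0
top blob 47 [379.7 212.4] [ 579.5 -351.8   66.6] 83.1
top blob 69 [357.  214.6] [ 571.6 -288.2   66.6] 87.7
top blob 46 [334.1 215.7] [ 566.7 -224.1   66.6] 80.1
top blob 47 [382.2 234. ] [ 519.2 -357.7   66.6] 82.2
top blob 43 [358.7 235.4] [ 513.5 -292.5   66.6] 89.7
top blob 53 [336.4 237.3] [ 506.6 -230.3   66.6] 79.5
top carr 458 [610.3 132.9] [219.4  44.4] 81.27
top tier 2931 [ 542.2 -292. ] [132.3 205.3] 5.53
top rod 341 [455.5 150.6] [237.6  24.4] 84.61
z counter 0.26587497947605243
scene blob 88 [182.  234.5] [ 505.6 -230.1   66.6] 80.1
scene blob 72 [201.9 243.6] [ 566.2 -224.8   66.6] 82.6
scene blob 86 [166.5 254. ] [ 514.  -295.4   66.6] 88.9
scene blob 153 [185.8 262.6] [ 569.6 -288.6   66.6] 86.9
scene blob 88 [148.9 274. ] [ 518.7 -358.3   66.6] 81.3
scene blob 89 [170.  284.7] [ 578.6 -352.3   66.6] 81.9
scene carr 567 [612.  133.3] [223.7  46.5] 81.38
scene tier 3507 [ 542.8 -292. ] [135.1 206. ] 5.72
scene rod 201 [456.3 148.1] [234.5  16.2] 87.11
z counter 0.5392042931056267
```

Request:
move_arm(
  steps=[
    [0, 0, -8.3, 0.034, 0.027, 0, 0.036],
    [0, 0, -8.3, 0.034, 0.027, 0, 0.036],
    [0, 0, -8.3, 0.034, 0.027, 0, 0.036],
    [0, 0, 0, 0.034, 0.027, 0, 0.036],
    [0, 0, 0, 0.034, 0.027, 0, 0.036],
  ],
)

```text
clock: 1.5
eef_pos: [353.4, -487.8, 204.4]
tool_rot: [3.141, -0.0, -0.151]
force: [-0.1, -0.5, -0.0]
width: 36.0
gripper_force: 0.0
```

Request:
move_arm(
  steps=[
    [0, 0, 0, 0.034, 0.027, -0.01, 0.036],
    [0, 0, 0, 0.034, 0.027, -0.02, 0.036],
    [0, 0, 0, 0.034, 0.027, -0.02, 0.036],
    [0, 0, 0, 0.033, 0.027, -0.02, 0.036],
    [0, 0, 0, 0.032, 0.022, -0.02, 0.036],
  ],
)

```text
clock: 2.0
eef_pos: [520.8, -356.9, 113.6]
tool_rot: [-3.141, -0.001, -0.15]
force: [0.5, -1.1, -0.5]
width: 36.1
gripper_force: 0.0
```

Request:
move_arm(
  steps=[
    [0, 0, 0, 0, 0, 0, 0.036],
    [0, 0, 0, 0, 0, 0, 0.036],
  ],
)

```text
clock: 2.2
eef_pos: [519.6, -357.7, 113.4]
tool_rot: [-3.141, 0.001, -0.148]
force: [-0.6, -0.9, -0.7]
width: 36.3
gripper_force: 0.0
```

Request:
move_arm(
  steps=[
    [0, 0, 0, -0.0005, 0, -0.03, 0.036],
    [0, 0, 0, 0, 0, -0.025, 0.036],
    [0, 0, 0, 0, 0, 0, 0.02],
    [0, 0, 0, 0, 0, 0, 0.02],
    [0, 0, 0, 0, 0, 0, 0.02],
  ],
)

```text
clock: 2.7
eef_pos: [519.0, -360.6, 61.0]
tool_rot: [3.14, -0.003, -0.152]
force: [-0.7, -0.0, -0.3]
width: 19.9
gripper_force: 0.0
```

Request:
move_arm(
  steps=[
    [0, 0, 0, 0, 0, 0, 0.02],
    [0, 0, 0, 0, 0, 0.02, 0.02],
    [0, 0, 0, 0, 0, 0.04, 0.02],
  ],
)

```text
clock: 3.0
eef_pos: [516.8, -357.7, 118.1]
tool_rot: [-3.139, 0.005, -0.151]
force: [0.0, 0.6, -0.4]
width: 20.1
gripper_force: 0.0
```

```bash
python3 - <<'E'
from h import *
n='scene'
im,d=eyes.get_image(n); cv2.imwrite('pics/s2.png',cv2.resize(im[200:360,60:290],None,fx=3.4,fy=3.4,interpolation=2)); print(st())
E
```

```text
{'clock': 3.05, 'qpos': [0.471, 0.693, 0.151, 1.652, -0.134, 0.798, -1.042], 'eef_pos': [521.375, -361.3, 126.708], 'tool_rot': [3.138, -0.008, -0.151], 'force': [0.879, -0.793, 4.974], 'width': 19.983}
```

View pics/s2.png

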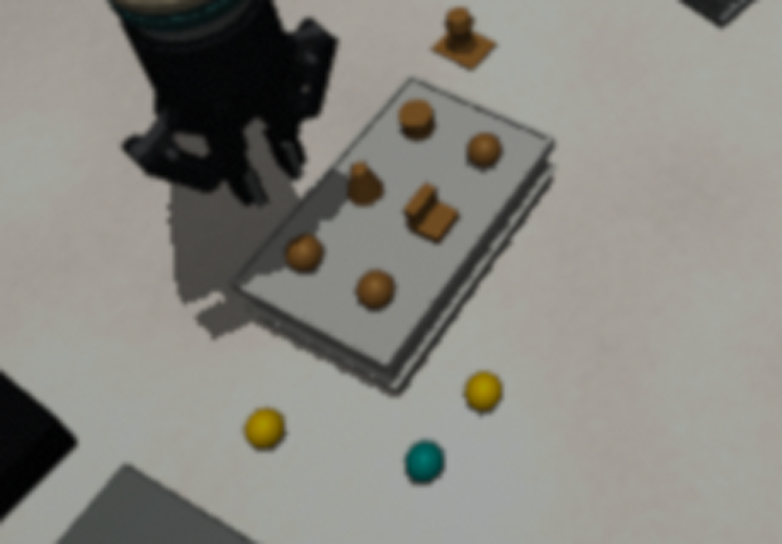

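```bash
python3 - <<'E'
from h import *
s=st();print(s)
p=np.array(s['eef_pos'])
print(pix('scene',p),pix('scene',[519,-358,66.6]),pix('scene',[519,-358,100]))
im,d=eyes.get_image('scene'); P=cloud('scene',d)
m=(abs(P[...,0]-510)<70)&(abs(P[...,1]+358)<80)&(P[...,2]>105)&(P[...,2]<135)
for a,b in ((105,115),(115,125),(125,135),(135,150)):
    mm=m&(P[...,2]>a)&(P[...,2]<b); print(a,mm.sum(),P[mm].min(0) if mm.any() else 0,P[mm].max(0) if mm.any() else 0)
n='top';im,d=eyes.get_image(n); P=cloud(n,d)
x=cv2.resize(im[160:300,300:460],None,fx=4,fy=4,interpolation=2)
for q,c in ((p,(0,0,255)),([519,-358,66.6],(0,255,0))):
    u=(pix(n,q)-[300,160])*4; cv2.drawMarker(x,tuple(int(v) for v in u),c,0,12)
cv2.imwrite('pics/t2.png',x)
E
```

```text
{'clock': 3.05, 'qpos': [0.471, 0.693, 0.151, 1.652, -0.134, 0.798, -1.042], 'eef_pos': [521.375, -361.3, 126.708], 'tool_rot': [3.138, -0.008, -0.151], 'force': [0.879, -0.793, 4.974], 'width': 19.983}
[142.52376651 260.86581888] [149.11019601 273.96044136] [145.72536315 266.00717009]
105 0 0 0
115 0 0 0
125 0 0 0
135 0 0 0
```

View pics/t2.png

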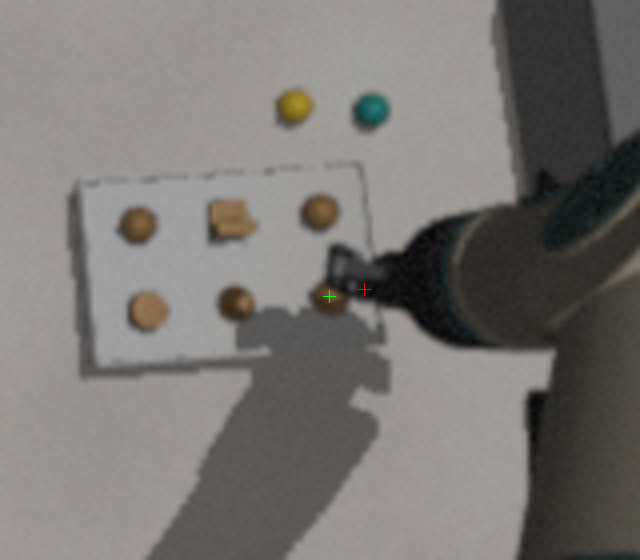

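Request:
move_arm(
  steps=[
    [0, 0, 0, 0, 0, 0, 0.036],
    [0, 0, 0, 0, 0, 0, 0.036],
  ],
)

```text
clock: 3.35
eef_pos: [518.0, -358.5, 118.6]
tool_rot: [-3.141, 0.001, -0.151]
force: [-0.1, 0.2, -0.1]
width: 36.2
gripper_force: 0.0
```

```bash
python3 - <<'E'
from h import *
for i in range(3):
    print(st())
    for n in ('scene','top'):
        im,d=eyes.get_image(n); P=cloud(n,d)
        print(n,(d==0).sum())
        m=(abs(P[...,0]-520)<60)&(abs(P[...,1]+358)<70)&(d>0)
        for a in range(70,210,12):
            mm=m&(P[...,2]>a)&(P[...,2]<=a+12)
            if mm.sum()>3 and i==0: print(a,mm.sum(),P[mm].min(0).round(),P[mm].max(0).round())
E
```

```text
{'clock': 3.35, 'qpos': [0.471, 0.702, 0.149, 1.659, -0.135, 0.791, -1.041], 'eef_pos': [517.953, -358.505, 118.582], 'tool_rot': [-3.141, 0.001, -0.151], 'force': [-0.138, 0.208, -0.111], 'width': 36.197}
scene 808
70 181 [ 507. -371.   70.] [ 580. -289.   82.]
82 48 [ 509. -303.   82.] [ 571. -288.   88.]
142 12 [ 519. -384.  149.] [ 532. -338.  154.]
154 60 [ 508. -391.  154.] [ 534. -329.  166.]
166 70 [ 508. -391.  166.] [ 533. -329.  178.]
178 56 [ 511. -392.  178.] [ 535. -325.  190.]
190 157 [ 504. -411.  190.] [ 538. -312.  202.]
202 173 [ 501. -414.  202.] [ 539. -307.  214.]
top 776
70 76 [ 503. -366.   70.] [ 580. -288.   82.]
82 37 [ 506. -303.   83.] [ 569. -288.   88.]
190 20 [ 509. -334.  191.] [ 533. -311.  202.]
202 17 [ 506. -333.  202.] [ 535. -306.  214.]
{'clock': 3.45, 'qpos': [0.472, 0.703, 0.149, 1.659, -0.135, 0.791, -1.041], 'eef_pos': [517.916, -358.543, 118.287], 'tool_rot': [-3.141, 0.002, -0.151], 'force': [-0.355, -0.034, 1.022], 'width': 36.234}
scene 785
top 776
{'clock': 3.55, 'qpos': [0.472, 0.703, 0.149, 1.659, -0.135, 0.791, -1.041], 'eef_pos': [518.09, -358.72, 118.396], 'tool_rot': [-3.141, 0.001, -0.151], 'force': [-0.267, -0.1, -0.247], 'width': 35.964}
scene 858
top 788
```

Request:
move_arm(
  steps=[
    [0, 0, 0, 0, 0, -0.04, 0.036],
    [0, 0, 0, 0.001, 0, -0.018, 0.036],
    [0, 0, 0, 0, 0, 0, 0.036],
  ],
)

```text
clock: 3.95
eef_pos: [517.6, -357.4, 58.2]
tool_rot: [-3.139, 0.005, -0.151]
force: [-0.2, 0.3, 0.1]
width: 35.9
gripper_force: 0.0
```

```bash
python3 - <<'E'
from h import *
print(st())
im,d=eyes.get_image('scene'); P=cloud('scene',d)
m=(abs(P[...,0]-520)<50)&(abs(P[...,1]+358)<60)&(d>0)
for a in range(62,140,6):
    mm=m&(P[...,2]>a)&(P[...,2]<=a+6)
    if mm.sum()>1: print(a,mm.sum(),P[mm].min(0).round(),P[mm].max(0).round())
x=im[220:310,100:230].copy()
x=cv2.resize(x,None,fx=5,fy=5,interpolation=2)
for q,c in ((st()['eef_pos'],(0,0,255)),([519,-358,66.6],(0,255,0))):
    u=(pix('scene',q)-[100,220])*5; cv2.drawMarker(x,tuple(int(v) for v in u),c,0,12)
cv2.imwrite('pics/s3.png',x)
E
```

```text
{'clock': 3.95, 'qpos': [0.481, 0.784, 0.132, 1.693, -0.149, 0.68, -1.031], 'eef_pos': [517.581, -357.392, 58.224], 'tool_rot': [-3.139, 0.005, -0.151], 'force': [-0.196, 0.292, 0.147], 'width': 35.897}
62 40 [ 482. -397.   62.] [ 569. -298.   68.]
68 52 [ 508. -370.   68.] [ 570. -298.   74.]
74 68 [ 507. -370.   74.] [ 569. -298.   80.]
80 25 [ 511. -361.   80.] [ 570. -298.   86.]
86 9 [ 513. -383.   87.] [ 527. -300.   90.]
92 20 [ 511. -387.   92.] [ 532. -331.   98.]
98 24 [ 510. -390.   98.] [ 533. -327.  104.]
104 31 [ 508. -389.  104.] [ 533. -329.  110.]
110 28 [ 509. -390.  110.] [ 532. -328.  116.]
116 24 [ 513. -390.  116.] [ 532. -328.  122.]
122 21 [ 512. -381.  122.] [ 533. -325.  126.]
128 37 [ 515. -395.  128.] [ 536. -322.  134.]
134 71 [ 502. -408.  134.] [ 537. -307.  140.]
```

View pics/s3.png

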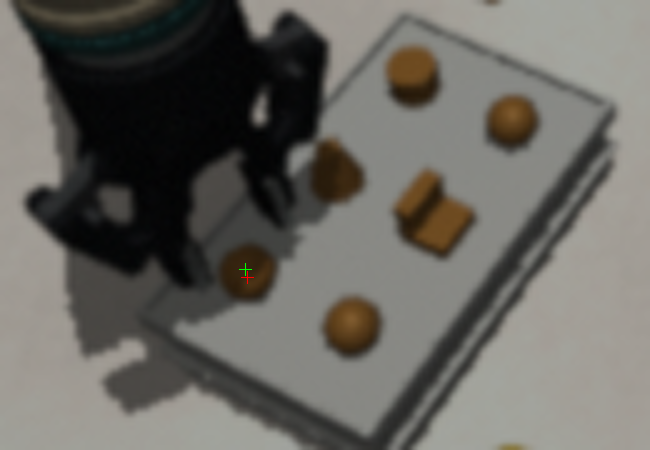

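Request:
move_arm(
  steps=[
    [0, 0, 0, 0.001, 0, -0.012, 0.036],
    [0, 0, 0, 0, 0, -0.006, 0.036],
    [0, 0, 0, 0, 0, -0.004, 0.036],
    [0, 0, 0, 0, 0, 0, 0.036],
  ],
)

```text
clock: 4.4
eef_pos: [520.3, -358.8, 38.9]
tool_rot: [-3.141, 0.0, -0.151]
force: [0.4, -0.2, 0.3]
width: 35.9
gripper_force: 0.0
```

```bash
python3 - <<'E'
from h import *
print(st())
im,d=eyes.get_image('scene'); P=cloud('scene',d)
m=(abs(P[...,0]-520)<22)&(abs(P[...,1]+358)<45)&(abs(P[...,1]+358)>16)&(d>0)
for a in range(58,100,4):
    mm=m&(P[...,2]>a)&(P[...,2]<=a+4)
    if mm.sum()>1: print(a,mm.sum(),P[mm].min(0).round(),P[mm].max(0).round())
E
```

```text
{'clock': 4.4, 'qpos': [0.484, 0.812, 0.126, 1.698, -0.153, 0.641, -1.027], 'eef_pos': [520.339, -358.845, 38.905], 'tool_rot': [-3.141, 0.0, -0.151], 'force': [0.431, -0.169, 0.299], 'width': 35.909}
58 49 [ 501. -398.   58.] [ 541. -315.   62.]
62 2 [ 529. -395.   62.] [ 536. -394.   62.]
70 7 [ 519. -384.   70.] [ 534. -336.   74.]
74 10 [ 512. -390.   75.] [ 534. -332.   77.]
78 18 [ 514. -390.   78.] [ 535. -332.   82.]
82 14 [ 512. -390.   82.] [ 535. -329.   86.]
86 21 [ 512. -392.   86.] [ 535. -329.   90.]
90 17 [ 513. -391.   91.] [ 535. -331.   94.]
94 16 [ 513. -390.   94.] [ 536. -330.   97.]
98 14 [ 514. -390.   98.] [ 534. -331.  102.]
```

Request:
move_arm(
  steps=[
    [0, 0, 0, -0.001, 0, -0.006, 0.036],
    [0, 0, 0, 0, 0, -0.003, 0.036],
    [0, 0, 0, 0, 0, 0, 0.02],
    [0, 0, 0, 0, 0, 0, 0.02],
    [0, 0, 0, 0, 0, 0, 0.02],
  ],
)

```text
clock: 4.95
eef_pos: [519.5, -358.9, 30.3]
tool_rot: [-3.142, -0.0, -0.151]
force: [-0.6, 0.3, -0.3]
width: 22.2
gripper_force: 58.7
```

Request:
move_arm(
  steps=[
    [0, 0, 0, 0, 0, 0, 0.02],
    [0, 0, 0, 0, 0, 0.01, 0.02],
    [0, 0, 0, 0, 0, 0.03, 0.02],
  ],
)

```text
clock: 5.25
eef_pos: [517.7, -357.8, 68.7]
tool_rot: [-3.139, 0.005, -0.151]
force: [0.5, -0.7, -0.4]
width: 22.7
gripper_force: 58.8
```

```bash
python3 - <<'E'
from h import *
print(st())
im,d=eyes.get_image('scene')
cv2.imwrite('pics/s4.png',cv2.resize(im[210:310,100:220],None,fx=5,fy=5,interpolation=2))
E
```

```text
{'clock': 5.25, 'qpos': [0.479, 0.769, 0.135, 1.688, -0.146, 0.699, -1.032], 'eef_pos': [517.727, -357.75, 68.661], 'tool_rot': [-3.139, 0.005, -0.151], 'force': [0.495, -0.721, -0.444], 'width': 22.722}
```

View pics/s4.png

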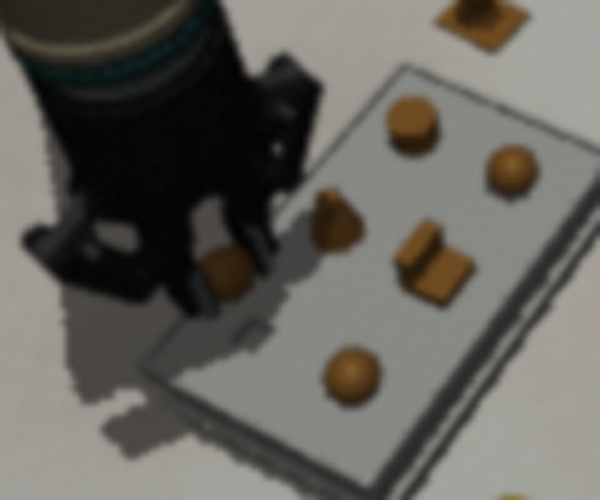

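Request:
move_arm(
  steps=[
    [0, 0, 0, 0, 0, 0.035, 0.02],
    [0, 0, 0, 0.008, 0.045, 0, 0.02],
    [0, 0, 0, 0.008, 0.045, 0, 0.02],
    [0, 0, 0, 0.008, 0.045, 0, 0.02],
    [0, 0, 0, 0.008, 0.045, 0, 0.02],
  ],
)

```text
clock: 5.8
eef_pos: [552.2, -177.6, 106.3]
tool_rot: [3.141, -0.002, -0.151]
force: [0.1, -0.4, 0.2]
width: 22.3
gripper_force: 58.9
```

Request:
move_arm(
  steps=[
    [0, 0, 0, 0.008, 0.045, 0, 0.02],
    [0, 0, 0, 0.008, 0.045, 0, 0.02],
    [0, 0, 0, 0.008, 0.045, 0, 0.02],
    [0, 0, 0, 0.008, 0.045, 0, 0.02],
    [0, 0, 0, 0.009, 0.045, 0, 0.02],
  ],
)

```text
clock: 6.3
eef_pos: [593.2, 47.8, 106.2]
tool_rot: [-3.141, -0.002, -0.151]
force: [0.8, -1.1, -0.3]
width: 22.5
gripper_force: 58.9
```

Request:
move_arm(
  steps=[
    [0, 0, 0, 0.009, 0.046, 0, 0.02],
    [0, 0, 0, 0.009, 0.045, 0, 0.02],
    [0, 0, 0, 0.01, 0.045, 0, 0.02],
    [0, 0, 0, 0, 0, 0, 0.02],
    [0, 0, 0, 0, 0, 0, 0.02],
  ],
)

```text
clock: 6.8
eef_pos: [620.6, 183.9, 105.7]
tool_rot: [-3.141, -0.001, -0.147]
force: [0.6, -0.9, 1.1]
width: 22.5
gripper_force: 58.9
```

```bash
cat >> h.py <<'E'
def ballxy(z,x0,y0,r=50):
    for n in ('top','scene'):
        im,d=eyes.get_image(n); hsv=cv2.cvtColor(im,cv2.COLOR_BGR2HSV); P=cloud(n,d); c,M,t=cam(n)
        m=((hsv[...,1]>90)&(np.hypot(P[...,0]-x0,P[...,1]-y0)<r)).astype('uint8')
        k,l,s,cc=cv2.connectedComponentsWithStats(m)
        for i in range(1,k):
            if s[i,4]<15: continue
            q=M@np.array([(cc[i][0]-c['cx'])/c['fx'],(cc[i][1]-c['cy'])/c['fy'],1])
            print(n,s[i,4],cc[i].round(1),(t+q*(z-t[2])/q[2]).round(1),'zmax',P[...,2][l==i].max().round(1), 'cloud',np.median(P[l==i],0).round(1))
E
python3 - <<'E'
from h import *
ballxy(142,620,184); print(st())
E
```

```text
scene 382 [307.7  26.8] [223.9 978.7 142. ] zmax 513.2 cloud [626.8 138.1 484.4]
scene 92 [307.2  90.7] [495.8 455.1 142. ] zmax 332.8 cloud [636.2 149.  327.6]
scene 26 [304.3 140.8] [624. 192. 142.] zmax 170.6 cloud [629.5 180.4 150.2]
{'clock': 6.9, 'qpos': [-0.46, 0.746, 0.227, 1.623, -0.213, 0.798, -1.865], 'eef_pos': [620.723, 180.266, 105.701], 'tool_rot': [3.14, -0.001, -0.152], 'force': [0.165, 0.159, -0.598], 'width': 22.44}
```

Request:
move_arm(
  steps=[
    [0, 0, 0, 0.0005, 0.005, -0.03, 0.02],
    [0, 0, 0, 0, 0, -0.03, 0.02],
    [0, 0, 0, 0, 0, -0.02, 0.02],
    [0, 0, 0, 0, 0, -0.01, 0.02],
    [0, 0, 0, 0, 0, 0, 0.02],
  ],
)

```text
clock: 7.4
eef_pos: [620.3, 185.0, 14.2]
tool_rot: [3.14, 0.002, -0.153]
force: [-0.6, 0.3, -0.9]
width: 22.6
gripper_force: 58.9
```

```bash
python3 - <<'E'
from h import *
ballxy(54,620,189,40)
im,d=eyes.get_image('top'); x=cv2.resize(im[160:240,150:270],None,fx=5,fy=5,interpolation=2); 
im,d=eyes.get_image('scene'); y=cv2.resize(im[130:210,250:370],None,fx=5,fy=5,interpolation=2); cv2.imwrite('pics/c1.png',cv2.resize(np.vstack([x,y]),(450,600)))
print(st())
E
```

```text
scene 24 [302.3 163.8] [626.2 191.5  54. ] zmax 77.6 cloud [629.9 185.2  59.5]
{'clock': 7.6, 'qpos': [-0.446, 0.868, 0.19, 1.657, -0.244, 0.638, -1.847], 'eef_pos': [622.263, 186.833, 16.696], 'tool_rot': [-3.141, -0.002, -0.151], 'force': [0.821, 0.76, 0.181], 'width': 22.4}
```

View pics/c1.png

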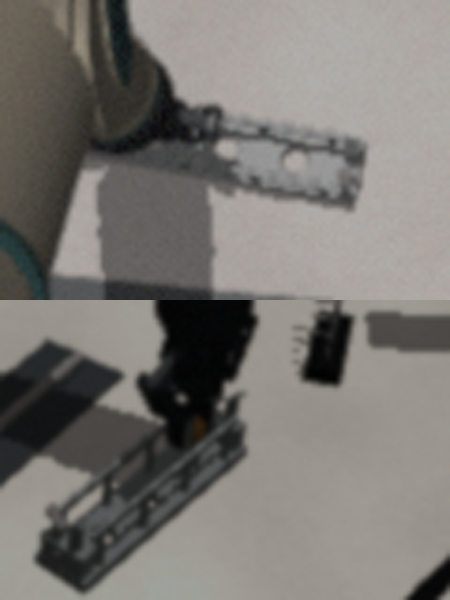

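Request:
move_arm(
  steps=[
    [0, 0, 0, 0, 0, -0.012, 0.02],
    [0, 0, 0, 0, 0, -0.008, 0.02],
    [0, 0, 0, 0, 0, -0.004, 0.02],
    [0, 0, 0, 0, 0, 0, 0.02],
  ],
)

```text
clock: 8.0
eef_pos: [619.8, 186.2, -10.0]
tool_rot: [3.14, 0.002, -0.151]
force: [-1.4, -2.0, 0.5]
width: 22.7
gripper_force: 60.3
```

Request:
move_arm(
  steps=[
    [0, 0, 0, 0, 0, -0.003, 0.02],
    [0, 0, 0, 0, 0, 0, 0.025],
    [0, 0, 0, 0, 0, 0, 0.034],
    [0, 0, 0, 0, 0, 0, 0.034],
  ],
)

```text
clock: 8.4
eef_pos: [617.9, 181.0, -12.2]
tool_rot: [3.134, 0.006, -0.153]
force: [-6.7, -10.4, 5.8]
width: 33.9
gripper_force: 0.0
```

Request:
move_arm(
  steps=[
    [0, 0, 0, 0, 0, 0.02, 0.034],
    [0, 0, 0, 0, 0, 0.04, 0.034],
    [0, 0, 0, 0, 0, 0.05, 0.034],
    [0, 0, 0, -0.008, -0.045, 0, 0.036],
    [0, 0, 0, -0.008, -0.045, 0, 0.036],
  ],
)

```text
clock: 8.9
eef_pos: [607.1, 98.6, 100.5]
tool_rot: [-3.139, -0.006, -0.146]
force: [1.0, -1.4, -0.6]
width: 35.6
gripper_force: 0.0
```

Request:
move_arm(
  steps=[
    [0, 0, 0, -0.008, -0.045, 0, 0.036],
    [0, 0, 0, -0.008, -0.045, 0, 0.036],
    [0, 0, 0, -0.007, -0.045, 0, 0.036],
    [0, 0, 0, -0.007, -0.045, 0, 0.036],
    [0, 0, 0, -0.007, -0.045, 0, 0.036],
  ],
)

```text
clock: 9.4
eef_pos: [568.4, -129.6, 98.6]
tool_rot: [-3.141, -0.002, -0.151]
force: [0.5, 0.3, -0.2]
width: 35.7
gripper_force: 0.0
```

```bash
python3 - <<'E'
from h import *
ballxy(20,620,189,60); print(st())
E
```

```text
top 41 [190.7 195.1] [620.5 190.2  20. ] zmax 34.3 cloud [619.1 188.2  29.5]
{'clock': 9.5, 'qpos': [0.073, 0.673, 0.18, 1.812, -0.172, 0.668, -1.384], 'eef_pos': [566.781, -137.968, 99.013], 'tool_rot': [3.136, -0.002, -0.163], 'force': [0.212, -0.203, 0.439], 'width': 36.23}
```

Request:
move_arm(
  steps=[
    [0, 0, 0, 0, -0.045, 0, 0.036],
    [0, 0, 0, 0, -0.045, 0, 0.036],
    [0, 0, 0, 0, 0, 0, 0.036],
    [0, 0, 0, 0, 0, 0, 0.036],
    [0, 0, 0, 0, 0, 0, 0.036],
  ],
)

```text
clock: 10.0
eef_pos: [568.6, -216.4, 98.2]
tool_rot: [-3.14, -0.0, -0.149]
force: [0.2, 1.7, -0.8]
width: 36.2
gripper_force: 0.0
```

```bash
python3 - <<'E'
from h import *
print(st())
E
```

```text
{'clock': 10.0, 'qpos': [0.22, 0.703, 0.16, 1.739, -0.16, 0.713, -1.257], 'eef_pos': [568.553, -216.369, 98.173], 'tool_rot': [-3.14, -0.0, -0.149], 'force': [0.223, 1.715, -0.822], 'width': 36.217}
```

Request:
move_arm(
  steps=[
    [0, 0, 0, -0.001, -0.008, -0.02, 0.036],
    [0, 0, 0, 0, 0, -0.03, 0.036],
    [0, 0, 0, 0, 0, -0.012, 0.036],
    [0, 0, 0, 0, 0, -0.006, 0.036],
    [0, 0, 0, 0, 0, 0, 0.036],
  ],
)

```text
clock: 10.5
eef_pos: [567.1, -224.9, 29.9]
tool_rot: [-3.141, 0.001, -0.149]
force: [1.5, -0.5, -0.2]
width: 36.5
gripper_force: 0.0
```

Request:
move_arm(
  steps=[
    [0, 0, 0, 0, 0, 0, 0.02],
    [0, 0, 0, 0, 0, 0, 0.02],
    [0, 0, 0, 0, 0, 0, 0.02],
    [0, 0, 0, 0, 0, 0, 0.02],
  ],
)

```text
clock: 10.9
eef_pos: [568.0, -226.0, 31.1]
tool_rot: [-3.142, -0.002, -0.151]
force: [0.4, 1.5, 3.9]
width: 22.6
gripper_force: 58.9
```

Request:
move_arm(
  steps=[
    [0, 0, 0, 0, 0, 0.01, 0.02],
    [0, 0, 0, 0, 0, 0.03, 0.02],
    [0, 0, 0, 0, 0, 0.035, 0.02],
    [0, 0, 0, 0.006, 0.045, 0, 0.02],
    [0, 0, 0, 0.006, 0.045, 0, 0.02],
  ],
)

```text
clock: 11.4
eef_pos: [579.9, -137.6, 107.4]
tool_rot: [3.14, -0.004, -0.156]
force: [0.5, 1.2, -0.7]
width: 22.4
gripper_force: 58.9
```

Request:
move_arm(
  steps=[
    [0, 0, 0, 0.0055, 0.045, 0, 0.02],
    [0, 0, 0, 0.0055, 0.045, 0, 0.02],
    [0, 0, 0, 0.0055, 0.045, 0, 0.02],
    [0, 0, 0, 0.0055, 0.045, 0, 0.02],
    [0, 0, 0, 0.0055, 0.045, 0, 0.02],
  ],
)

```text
clock: 11.9
eef_pos: [606.6, 90.4, 105.9]
tool_rot: [3.141, -0.001, -0.151]
force: [1.0, 0.6, -0.9]
width: 22.2
gripper_force: 58.9
```

Request:
move_arm(
  steps=[
    [0, 0, 0, 0.0055, 0.0437, 0, 0.02],
    [0, 0, 0, 0, 0, 0, 0.02],
    [0, 0, 0, 0, 0, -0.035, 0.02],
    [0, 0, 0, 0, 0, -0.03, 0.02],
    [0, 0, 0, 0, 0, -0.01, 0.02],
  ],
)

```text
clock: 12.4
eef_pos: [609.8, 131.9, 27.9]
tool_rot: [3.14, 0.004, -0.151]
force: [-0.3, -0.4, 0.2]
width: 22.6
gripper_force: 58.9
```

Request:
move_arm(
  steps=[
    [0, 0, 0, 0, 0, 0, 0.02],
    [0, 0, 0, 0, 0, 0, 0.02],
  ],
)

```text
clock: 12.6
eef_pos: [613.0, 132.4, 31.4]
tool_rot: [-3.141, -0.002, -0.151]
force: [0.3, 0.7, -0.6]
width: 22.6
gripper_force: 58.9
```

Request:
move_arm(
  steps=[
    [0, 0, 0, 0, 0.001, -0.018, 0.02],
    [0, 0, 0, 0, 0, -0.015, 0.02],
    [0, 0, 0, 0, 0, -0.006, 0.02],
    [0, 0, 0, 0, 0, -0.002, 0.02],
    [0, 0, 0, 0, 0, 0, 0.02],
  ],
)

```text
clock: 13.1
eef_pos: [612.2, 133.6, -10.6]
tool_rot: [3.142, -0.0, -0.151]
force: [0.6, -0.1, -0.3]
width: 22.9
gripper_force: 58.9
```

Request:
move_arm(
  steps=[
    [0, 0, 0, 0, 0, 0, 0.028],
    [0, 0, 0, 0, 0, 0, 0.034],
    [0, 0, 0, 0, 0, 0, 0.034],
  ],
)

```text
clock: 13.4
eef_pos: [612.4, 133.8, -10.3]
tool_rot: [-3.141, -0.001, -0.151]
force: [0.3, 0.2, 0.2]
width: 34.0
gripper_force: 0.0
```

Request:
move_arm(
  steps=[
    [0, 0, 0, 0, 0, 0.02, 0.034],
    [0, 0, 0, 0, 0, 0.04, 0.034],
    [0, 0, 0, 0, 0, 0.05, 0.034],
    [0, 0, 0, -0.003, -0.045, 0, 0.036],
    [0, 0, 0, -0.003, -0.045, 0, 0.036],
  ],
)

```text
clock: 13.9
eef_pos: [607.6, 44.9, 101.5]
tool_rot: [-3.14, -0.005, -0.146]
force: [0.4, -0.4, -0.2]
width: 36.0
gripper_force: 0.0
```

Request:
move_arm(
  steps=[
    [0, 0, 0, -0.003, -0.044, 0, 0.036],
    [0, 0, 0, -0.003, -0.044, 0, 0.036],
    [0, 0, 0, -0.003, -0.044, 0, 0.036],
    [0, 0, 0, -0.003, -0.044, 0, 0.036],
    [0, 0, 0, -0.003, -0.044, 0, 0.036],
  ],
)

```text
clock: 14.4
eef_pos: [590.8, -178.1, 99.6]
tool_rot: [-3.142, -0.001, -0.151]
force: [0.7, -0.0, 0.5]
width: 36.0
gripper_force: 0.0
```

Request:
move_arm(
  steps=[
    [0, 0, 0, -0.003, -0.044, 0, 0.036],
    [0, 0, 0, -0.003, -0.044, 0, 0.036],
    [0, 0, 0, -0.003, -0.044, 0, 0.036],
    [0, 0, 0, -0.003, -0.044, 0, 0.036],
    [0, 0, 0, 0, 0, 0, 0.036],
  ],
)

```text
clock: 14.9
eef_pos: [575.6, -362.7, 99.8]
tool_rot: [3.134, -0.001, -0.161]
force: [-1.1, -0.2, 0.8]
width: 35.8
gripper_force: 0.0
```

Request:
move_arm(
  steps=[
    [0, 0, 0, 0, 0, 0, 0.036],
    [0, 0, 0, 0, 0, 0, 0.036],
  ],
)

```text
clock: 15.1
eef_pos: [579.5, -350.6, 99.1]
tool_rot: [-3.14, 0.0, -0.149]
force: [0.6, 0.8, 0.4]
width: 36.1
gripper_force: 0.0
```

```bash
python3 - <<'E'
from h import *
ballxy(20,612,134,70); print(st())
E
```

```text
top 43 [190.7 195. ] [620.7 190.3  20. ] zmax 33.4 cloud [619.2 187.6  29.9]
top 43 [209.2 198.3] [612.3 135.1  20. ] zmax 34.5 cloud [611.7 134.2  30.3]
scene 16 [287.4 178.5] [604.2 139.9  20. ] zmax 33.1 cloud [608.8 129.9  29.6]
{'clock': 15.2, 'qpos': [0.419, 0.787, 0.15, 1.529, -0.144, 0.837, -1.098], 'eef_pos': [579.79, -350.107, 99.235], 'tool_rot': [-3.14, -0.0, -0.148], 'force': [0.897, 0.126, -0.118], 'width': 36.044}
```

Request:
move_arm(
  steps=[
    [0, 0, 0, -0.0005, -0.0015, -0.02, 0.036],
    [0, 0, 0, 0, 0, -0.03, 0.036],
    [0, 0, 0, 0, 0, -0.013, 0.036],
    [0, 0, 0, 0, 0, -0.006, 0.036],
    [0, 0, 0, 0, 0, 0, 0.036],
  ],
)

```text
clock: 15.7
eef_pos: [578.5, -353.1, 29.8]
tool_rot: [-3.141, 0.001, -0.15]
force: [-0.5, -0.7, 0.6]
width: 36.0
gripper_force: 0.0
```

Request:
move_arm(
  steps=[
    [0, 0, 0, 0, 0, 0, 0.02],
    [0, 0, 0, 0, 0, 0, 0.02],
    [0, 0, 0, 0, 0, 0, 0.02],
    [0, 0, 0, 0, 0, 0, 0.02],
  ],
)

```text
clock: 16.1
eef_pos: [579.6, -353.9, 31.4]
tool_rot: [3.141, -0.002, -0.151]
force: [-0.4, 1.3, 4.9]
width: 22.8
gripper_force: 59.0
```

Request:
move_arm(
  steps=[
    [0, 0, 0, 0, 0, 0.01, 0.02],
    [0, 0, 0, 0, 0, 0.03, 0.02],
    [0, 0, 0, 0, 0, 0.035, 0.02],
    [0, 0, 0, 0.0025, 0.043, 0, 0.02],
    [0, 0, 0, 0.0025, 0.043, 0, 0.02],
  ],
)

```text
clock: 16.6
eef_pos: [583.7, -269.8, 107.2]
tool_rot: [3.139, -0.003, -0.155]
force: [2.0, 1.0, -0.6]
width: 22.1
gripper_force: 59.0
```

Request:
move_arm(
  steps=[
    [0, 0, 0, 0.0025, 0.043, 0, 0.02],
    [0, 0, 0, 0.0025, 0.043, 0, 0.02],
    [0, 0, 0, 0.0025, 0.043, 0, 0.02],
    [0, 0, 0, 0.0025, 0.043, 0, 0.02],
    [0, 0, 0, 0.0025, 0.043, 0, 0.02],
  ],
)

```text
clock: 17.1
eef_pos: [596.1, -51.8, 105.8]
tool_rot: [3.141, -0.001, -0.152]
force: [0.9, 0.1, -0.6]
width: 22.3
gripper_force: 59.0
```

Request:
move_arm(
  steps=[
    [0, 0, 0, 0.0025, 0.043, 0, 0.02],
    [0, 0, 0, 0.0025, 0.043, 0, 0.02],
    [0, 0, 0, 0.0025, 0.043, 0, 0.02],
    [0, 0, 0, 0, 0, 0, 0.02],
    [0, 0, 0, 0, 0, 0, 0.02],
  ],
)

```text
clock: 17.6
eef_pos: [603.5, 77.4, 105.5]
tool_rot: [3.141, -0.0, -0.148]
force: [-0.4, -0.9, -1.1]
width: 22.7
gripper_force: 59.0
```

Request:
move_arm(
  steps=[
    [0, 0, 0, 0, 0, 0, 0.02],
    [0, 0, 0, 0, 0, 0, 0.02],
  ],
)

```text
clock: 17.8
eef_pos: [603.7, 73.9, 105.5]
tool_rot: [3.14, -0.0, -0.154]
force: [-0.5, 0.3, -0.4]
width: 22.8
gripper_force: 59.0
```

Request:
move_arm(
  steps=[
    [0, 0, 0, 0, 0.0025, -0.035, 0.02],
    [0, 0, 0, 0, 0, -0.03, 0.02],
    [0, 0, 0, 0, 0, -0.01, 0.02],
    [0, 0, 0, 0, 0, 0, 0.02],
    [0, 0, 0, 0, 0, 0, 0.02],
  ],
)

```text
clock: 18.3
eef_pos: [604.5, 77.9, 31.1]
tool_rot: [-3.142, -0.002, -0.152]
force: [-0.2, -1.2, 0.3]
width: 22.2
gripper_force: 59.0
```

Request:
move_arm(
  steps=[
    [0, 0, 0, 0, 0.001, -0.018, 0.02],
    [0, 0, 0, 0, 0, -0.014, 0.02],
    [0, 0, 0, 0, 0, -0.006, 0.02],
    [0, 0, 0, 0, 0, -0.001, 0.02],
    [0, 0, 0, 0, 0, 0, 0.02],
  ],
)

```text
clock: 18.8
eef_pos: [602.1, 80.0, -8.8]
tool_rot: [3.142, 0.003, -0.151]
force: [-4.5, 2.0, 2.0]
width: 22.8
gripper_force: 59.0
```

Request:
move_arm(
  steps=[
    [0, 0, 0, 0, 0, 0, 0.028],
    [0, 0, 0, 0, 0, 0, 0.032],
    [0, 0, 0, 0, 0, 0, 0.032],
  ],
)

```text
clock: 19.1
eef_pos: [602.7, 79.9, -8.0]
tool_rot: [-3.141, 0.001, -0.151]
force: [-4.5, 1.2, 6.3]
width: 32.1
gripper_force: 0.0
```

Request:
move_arm(
  steps=[
    [0, 0, 0, 0, 0, 0.02, 0.032],
    [0, 0, 0, 0, 0, 0.04, 0.032],
    [0, 0, 0, 0, 0, 0.05, 0.032],
    [0, 0, 8.5, -0.0134, 0.0064, 0, 0.036],
    [0, 0, 8.5, -0.0134, 0.0064, 0, 0.036],
  ],
)

```text
clock: 19.6
eef_pos: [579.8, 92.3, 104.1]
tool_rot: [3.141, -0.008, 0.151]
force: [-1.1, -0.5, -0.6]
width: 36.0
gripper_force: 0.0
```

Request:
move_arm(
  steps=[
    [0, 0, 8.5, -0.0134, 0.0064, 0, 0.036],
    [0, 0, 8.5, -0.0134, 0.0064, 0, 0.036],
    [0, 0, 8.5, -0.0134, 0.0064, 0, 0.036],
    [0, 0, 8.5, -0.0134, 0.0064, 0, 0.036],
    [0, 0, 8.5, -0.0134, 0.0064, 0, 0.036],
  ],
)

```text
clock: 20.1
eef_pos: [511.0, 124.6, 102.1]
tool_rot: [3.139, -0.003, 0.893]
force: [0.1, 0.5, 0.5]
width: 35.8
gripper_force: 0.0
```

Request:
move_arm(
  steps=[
    [0, 0, 8.5, -0.0134, 0.0064, 0, 0.036],
    [0, 0, 8.5, -0.0134, 0.0064, 0, 0.036],
    [0, 0, 8.5, -0.0134, 0.0064, 0, 0.036],
    [0, 0, 8.5, -0.0134, 0.0064, 0, 0.036],
    [0, 0, 0, 0, 0, 0, 0.036],
  ],
)

```text
clock: 20.6
eef_pos: [455.8, 151.0, 101.8]
tool_rot: [3.14, -0.001, 1.483]
force: [0.3, 0.1, 0.8]
width: 35.9
gripper_force: 0.0
```

```bash
python3 - <<'E'
from h import *
ballxy(20,612,134,75); print(st())
# refine rod and carrier from the top picture
n='scene'; im,d=eyes.get_image(n); cv2.imwrite('pics/s6.png',cv2.resize(im[110:230,200:340],None,fx=4,fy=4,interpolation=2))
E
```

```text
top 42 [190.8 195. ] [620.7 190.   20. ] zmax 34.4 cloud [619.4 187.6  29.9]
top 44 [209.1 198.4] [612.2 135.3  20. ] zmax 36.2 cloud [611.7 134.1  29.9]
top 42 [228.  201.7] [603.9  79.1  20. ] zmax 35.2 cloud [601.7  78.   31.1]
scene 16 [287.4 178.5] [604.2 139.9  20. ] zmax 34.2 cloud [608.4 129.8  31.4]
scene 17 [275.9 187.8] [595.4  84.5  20. ] zmax 34.1 cloud [600.7  75.2  30.5]
{'clock': 20.7, 'qpos': [-0.21, 0.56, -0.238, 2.075, 0.251, 0.531, -0.723], 'eef_pos': [457.744, 149.997, 101.767], 'tool_rot': [3.139, -0.001, 1.477], 'force': [-0.144, -0.098, -0.275], 'width': 35.904}
```

View pics/s6.png

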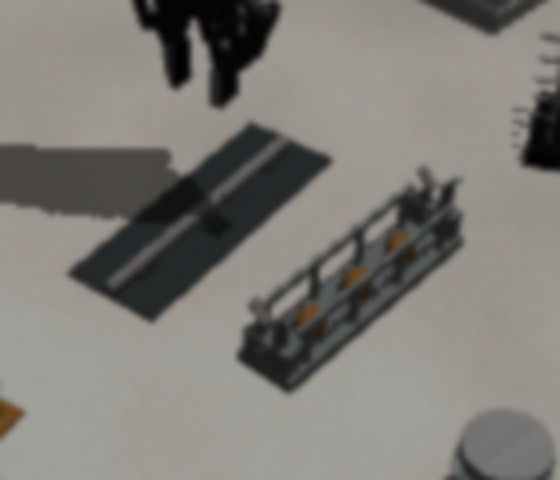

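Request:
move_arm(
  steps=[
    [0, 0, 0, 0, 0, -0.04, 0.036],
    [0, 0, 0, 0, 0, -0.04, 0.036],
    [0, 0, 0, 0, 0, -0.02, 0.036],
    [0, 0, 0, 0, 0, -0.01, 0.036],
    [0, 0, 0, 0, 0, 0, 0.036],
  ],
)

```text
clock: 21.25
eef_pos: [456.4, 149.6, -9.7]
tool_rot: [-3.141, 0.001, 1.48]
force: [-0.3, 0.7, -0.0]
width: 36.3
gripper_force: 0.0
```

```bash
python3 - <<'E'
from h import *
print(st())
im,d=eyes.get_image('scene'); P=cloud('scene',d)
m=(abs(P[...,0]-455)<45)&(abs(P[...,1]-150)<16)&(d>0)
for a in range(8,70,5):
    mm=m&(P[...,2]>a)&(P[...,2]<=a+5)
    if mm.sum()>1: print(a,mm.sum(),P[mm].min(0).round(),P[mm].max(0).round())
for o in ('rod_a','rod_center'):
    for r in finder.pinpoint('scene',o)[:3]: print(o,r['confidence'],w('scene',r['location']).round(1))
E
```

```text
{'clock': 21.25, 'qpos': [-0.29, 0.769, -0.126, 2.13, 0.347, 0.263, -0.809], 'eef_pos': [456.356, 149.612, -9.744], 'tool_rot': [-3.141, 0.001, 1.48], 'force': [-0.255, 0.651, -0.006], 'width': 36.333}
8 9 [419. 137.   9.] [460. 165.  13.]
13 14 [436. 138.  13.] [462. 159.  17.]
18 4 [438. 139.  18.] [481. 159.  22.]
23 14 [422. 136.  23.] [485. 160.  28.]
28 14 [427. 136.  28.] [488. 161.  32.]
33 16 [427. 136.  33.] [487. 163.  38.]
38 15 [427. 136.  38.] [488. 163.  43.]
43 17 [429. 137.  43.] [488. 156.  48.]
48 10 [427. 136.  49.] [489. 157.  53.]
53 13 [432. 135.  53.] [488. 160.  58.]
58 10 [419. 139.  58.] [491. 162.  63.]
63 15 [411. 136.  63.] [487. 156.  68.]
68 27 [412. 134.  68.] [494. 160.  73.]
rod_a 0.55 [451.9 151.   -0.7]
rod_a 0.52 [448.1  26.7   8. ]
rod_a 0.47 [466.8 270.7  13.1]
rod_center 0.54 [457.  151.2  11.2]
```

Request:
move_arm(
  steps=[
    [0, 0, 0, 0, 0, -0.005, 0.03],
    [0, 0, 0, 0, 0, -0.004, 0.024],
    [0, 0, 0, 0, 0, 0, 0.02],
  ],
)

```text
clock: 21.7
eef_pos: [456.1, 150.0, -17.9]
tool_rot: [-3.142, -0.0, 1.481]
force: [-1.0, -0.7, 0.1]
width: 19.8
gripper_force: 0.0
```

```bash
python3 - <<'E'
from h import *
print(st())
E
```

```text
{'clock': 21.7, 'qpos': [-0.289, 0.786, -0.129, 2.132, 0.385, 0.245, -0.845], 'eef_pos': [456.112, 150.009, -17.867], 'tool_rot': [-3.142, -0.0, 1.481], 'force': [-0.974, -0.659, 0.149], 'width': 19.824}
```

Request:
move_arm(
  steps=[
    [0, 0, 0, 0, 0, -0.002, 0.016],
    [0, 0, 0, 0, 0, 0, 0.005],
    [0, 0, 0, 0, 0, 0, 0.005],
    [0, 0, 0, 0, 0, 0, 0.005],
  ],
)

```text
clock: 22.1
eef_pos: [455.5, 150.1, -19.7]
tool_rot: [-3.141, 0.0, 1.482]
force: [-2.4, -0.6, 5.3]
width: 9.0
gripper_force: 58.7
```

Request:
move_arm(
  steps=[
    [0, 0, 0, 0, 0, 0.005, 0.005],
    [0, 0, 0, 0, 0, 0.015, 0.005],
    [0, 0, 0, 0, 0, 0.02, 0.005],
  ],
)

```text
clock: 22.4
eef_pos: [456.0, 149.9, 20.2]
tool_rot: [-3.141, 0.001, 1.481]
force: [0.7, -0.1, -1.0]
width: 8.9
gripper_force: 58.6
```

Request:
move_arm(
  steps=[
    [0, 0, 0, 0, 0, 0.04, 0.005],
    [0, 0, 0, 0, 0, 0.04, 0.005],
    [0, 0, -1.8, 0.039, -0.004, 0, 0.005],
    [0, 0, -1.8, 0.039, -0.004, 0, 0.005],
    [0, 0, 0, 0.039, -0.004, 0, 0.005],
  ],
)

```text
clock: 22.9
eef_pos: [575.2, 137.6, 101.4]
tool_rot: [3.14, -0.001, 1.417]
force: [0.6, 0.6, -1.1]
width: 9.5
gripper_force: 58.7
```

Request:
move_arm(
  steps=[
    [0, 0, 0, 0.039, -0.004, 0, 0.005],
    [0, 0, 0, 0, 0, 0, 0.005],
    [0, 0, 0, 0, 0, 0, 0.005],
    [0, 0, 0, 0, 0, 0, 0.005],
  ],
)

```text
clock: 23.3
eef_pos: [610.7, 134.3, 100.0]
tool_rot: [-3.14, 0.0, 1.419]
force: [-0.5, 1.1, -0.5]
width: 9.2
gripper_force: 58.8
```

```bash
cat >> h.py <<'E'
def rodfit(z,cx=612,cy=134):
    # rod: points near height z, axis line along carrier y
    u=np.array([0.150,.9887]); v=np.array([u[1],-u[0]])
    for n in ('top','scene'):
        im,d=eyes.get_image(n); P=cloud(n,d); q=P[...,:2]-[cx,cy]; s=q@u; r=q@v
        m=(d>0)&(abs(P[...,2]-z-3)<9)&(abs(r)<22)&(abs(s)<140)
        e=m&(abs(s)>32)
        a,b=np.polyfit(s[e],r[e],1); az,bz=np.polyfit(s[e],P[...,2][e],1)
        print(n,e.sum(),'s range',np.percentile(s[e],[0,1,99,100]).round(1),'r slope deg %.2f off %.1f'%(np.degrees(a),b),'z slope deg %.2f z %.1f'%(np.degrees(az),bz))
        for o in ('rod_center','rod_a'):
            for k in finder.pinpoint(n,o)[:3]:
                p=w(n,k['location']); print('  ',o,round(k['confidence'],2),p.round(1),'s %.1f r %.1f'%((p[:2]-[cx,cy])@u,(p[:2]-[cx,cy])@v))
E
python3 - <<'E'
from h import *
print(st()); rodfit(130)
E
```

```text
{'clock': 23.3, 'qpos': [-0.081, 0.73, -0.299, 1.677, 0.283, 0.778, -0.662], 'eef_pos': [610.71, 134.266, 99.978], 'tool_rot': [-3.14, 0.0, 1.419], 'force': [-0.521, 1.097, -0.491], 'width': 9.177}
top 142 s range [-119.5 -118.8  -35.   -33.8] r slope deg -0.30 off -2.6 z slope deg 0.72 z 135.6
   rod_center 0.3 [607.8  77.5  13.1] s -56.5 r 4.3
   rod_a 0.62 [589.9  15.3 131.2] s -120.7 r -4.1
scene 136 s range [-120.8 -120.2  116.4  118.6] r slope deg 0.29 off 2.6 z slope deg -0.47 z 133.0
   rod_center 0.46 [613.6 133.7 130.3] s -0.1 r 1.6
   rod_a 0.74 [631.9 252.4 132.7] s 120.1 r 1.9
   rod_a 0.63 [607.4 137.5 122.2] s 2.8 r -5.0
   rod_a 0.54 [595.8  15.9 125.6] s -119.2 r 1.7
```

Request:
move_arm(
  steps=[
    [0, 0, 0, 0, 0, -0.03, 0.005],
    [0, 0, 0, 0, 0, -0.02, 0.005],
    [0, 0, 0, 0, 0, -0.01, 0.005],
    [0, 0, 0, 0, 0, -0.006, 0.005],
    [0, 0, 0, 0, 0, 0, 0.005],
  ],
)

```text
clock: 24.1
eef_pos: [611.8, 134.2, 33.9]
tool_rot: [-3.141, 0.0, 1.418]
force: [-1.3, -0.4, -0.9]
width: 9.2
gripper_force: 58.7
```

Request:
move_arm(
  steps=[
    [0, 0, 0, 0, 0, -0.003, 0.005],
    [0, 0, 0, 0, 0, 0, 0.005],
  ],
)

```text
clock: 24.3
eef_pos: [612.2, 134.3, 31.7]
tool_rot: [3.141, -0.0, 1.418]
force: [0.2, -0.1, 1.1]
width: 8.9
gripper_force: 58.8
```

```bash
python3 - <<'E'
from h import *
print(st()); rodfit(61)
E
```

```text
{'clock': 24.3, 'qpos': [-0.102, 0.824, -0.263, 1.71, 0.321, 0.65, -0.694], 'eef_pos': [612.195, 134.273, 31.749], 'tool_rot': [3.141, -0.0, 1.418], 'force': [0.22, -0.088, 1.11], 'width': 8.928}
top 158 s range [-119.6 -118.5  -42.   -38. ] r slope deg 1.55 off 2.2 z slope deg 0.02 z 65.9
   rod_center 0.26 [607.   80.1  12.2] s -54.1 r 3.2
   rod_a 0.67 [592.7  16.2  67. ] s -119.3 r -1.4
   rod_a 0.43 [ 571.4 -288.3   52.9] s -423.6 r 23.2
scene 165 s range [-120.5 -119.7  116.5  117.7] r slope deg 1.98 off 5.1 z slope deg -0.56 z 64.8
   rod_center 0.59 [615.7 135.1  61.7] s 1.6 r 3.5
   rod_a 0.68 [611.  136.9  54.5] s 2.7 r -1.5
   rod_a 0.5 [596.1  15.9  61.4] s -119.2 r 2.0
```

Request:
move_arm(
  steps=[
    [0, 0, 0, 0, 0, -0.002, 0.005],
    [0, 0, 0, 0, 0, 0, 0.005],
  ],
)

```text
clock: 24.8
eef_pos: [612.1, 134.1, 29.0]
tool_rot: [-3.141, -0.0, 1.418]
force: [-0.1, -0.1, 0.2]
width: 9.2
gripper_force: 58.7
```

Request:
move_arm(
  steps=[
    [0, 0, 0, 0, 0, -0.0015, 0.005],
    [0, 0, 0, 0, 0, 0, 0.005],
  ],
)

```text
clock: 25.0
eef_pos: [612.2, 134.1, 28.1]
tool_rot: [3.141, -0.0, 1.418]
force: [-2.0, -0.5, 4.0]
width: 9.4
gripper_force: 59.2
```

Request:
move_arm(
  steps=[
    [0, 0, 0, 0, 0, 0, 0.014],
    [0, 0, 0, 0, 0, 0, 0.022],
    [0, 0, 0, 0, 0, 0.01, 0.03],
    [0, 0, 0, 0, 0, 0.03, 0.03],
    [0, 0, 0, 0, 0, 0.03, 0.03],
  ],
)

```text
clock: 25.5
eef_pos: [611.9, 134.0, 98.5]
tool_rot: [-3.141, 0.0, 1.418]
force: [-0.1, 0.8, -0.4]
width: 29.9
gripper_force: 0.0
```

```bash
python3 - <<'E'
from h import *
print(st()); rodfit(61)
E
```

```text
{'clock': 25.5, 'qpos': [-0.08, 0.733, -0.299, 1.676, 0.285, 0.776, -0.663], 'eef_pos': [611.88, 134.0, 98.487], 'tool_rot': [-3.141, 0.0, 1.418], 'force': [-0.111, 0.762, -0.376], 'width': 29.933}
top 166 s range [-119.9 -119.3  -33.   -32. ] r slope deg -0.86 off -2.0 z slope deg -0.71 z 62.2
   rod_a 0.69 [653.5 406.7   2.9] s 275.8 r 0.2
   rod_a 0.62 [594.6  13.2  57.9] s -122.1 r 1.0
scene 238 s range [-121.1 -119.6  115.9  118.7] r slope deg -0.03 off 1.4 z slope deg 0.01 z 62.5
   rod_center 0.75 [613.3 135.2  58.5] s 1.3 r 1.1
   rod_a 0.66 [632.6 250.5  59.7] s 118.2 r 2.9
   rod_a 0.64 [612.2 136.   53.6] s 2.0 r -0.1
   rod_a 0.54 [618.8 184.9  11.6] s 51.3 r -0.9
```

Request:
move_arm(
  steps=[
    [0, 0, -8.2, 0, 0, 0, 0.0],
    [0, 0, -8.2, 0, 0, 0, 0.0],
    [0, 0, -8.2, 0, 0, 0, 0.0],
    [0, 0, -8.2, 0, 0, 0, 0.0],
    [0, 0, -8.2, 0, 0, 0, 0.0],
  ],
)

```text
clock: 26.3
eef_pos: [611.2, 133.8, 96.3]
tool_rot: [-3.141, 0.002, 0.697]
force: [-0.1, 1.6, -0.3]
width: 0.1
gripper_force: 0.0
```

Request:
move_arm(
  steps=[
    [0, 0, -8.2, 0, 0, 0, 0.0],
    [0, 0, -8.2, 0, 0, 0, 0.0],
    [0, 0, -8.2, 0, 0, 0, 0.0],
    [0, 0, -8.2, 0, 0, 0, 0.0],
    [0, 0, -8.2, 0, 0, 0, 0.0],
  ],
)

```text
clock: 26.8
eef_pos: [611.2, 133.8, 96.3]
tool_rot: [3.141, 0.002, -0.019]
force: [0.6, 0.1, 0.5]
width: 0.0
gripper_force: 0.0
```

Request:
move_arm(
  steps=[
    [0, 0, -8.0, 0, 0, -0.02, 0.0],
    [0, 0, 0, 0, 0, -0.02, 0.0],
    [0, 0, 0, 0, 0, -0.01, 0.0],
    [0, 0, 0, 0, 0, 0, 0.0],
    [0, 0, 0, 0, 0, 0, 0.0],
  ],
)

```text
clock: 27.3
eef_pos: [612.2, 134.0, 47.6]
tool_rot: [3.141, 0.0, -0.152]
force: [0.4, -0.2, 0.6]
width: 0.1
gripper_force: 0.0
```

```bash
python3 - <<'E'
from h import *
print(st())
im,d=eyes.get_image('scene'); P=cloud('scene',d)
u=np.array([0.150,.9887]); v=np.array([u[1],-u[0]]); q=P[...,:2]-[612,134]; s=q@u; r=q@v
m=(abs(s)<25)&(abs(r)<22)&(d>0)
for a in range(54,100,4):
    mm=m&(P[...,2]>a)&(P[...,2]<=a+4)
    if mm.sum()>1: print(a,mm.sum(),'s',s[mm].min().round(),s[mm].max().round(),'r',r[mm].min().round(),r[mm].max().round())
E
```

```text
{'clock': 27.3, 'qpos': [-0.337, 0.794, 0.127, 1.711, -0.15, 0.646, -1.851], 'eef_pos': [612.156, 133.971, 47.582], 'tool_rot': [3.141, 0.0, -0.152], 'force': [0.359, -0.2, 0.562], 'width': 0.102}
54 7 s -17.0 21.0 r -20.0 22.0
58 16 s -23.0 23.0 r -6.0 7.0
62 23 s -24.0 22.0 r -3.0 6.0
74 2 s -8.0 -6.0 r -0.0 5.0
78 4 s -8.0 1.0 r 5.0 11.0
82 8 s -13.0 5.0 r -5.0 12.0
86 10 s -14.0 3.0 r -5.0 13.0
90 5 s -14.0 7.0 r -1.0 12.0
94 9 s -17.0 -0.0 r -3.0 11.0
98 10 s -16.0 5.0 r -6.0 12.0
```

Request:
move_arm(
  steps=[
    [0, 0, 0, 0, 0, -0.007, 0],
    [0, 0, 0, 0, 0, -0.002, 0],
    [0, 0, 0, 0, 0, 0, 0],
  ],
)

```text
clock: 27.65
eef_pos: [611.9, 134.0, 38.5]
tool_rot: [3.142, 0.0, -0.153]
force: [-0.2, -0.2, 1.1]
width: -0.3
gripper_force: 0.0
```

Request:
move_arm(
  steps=[
    [0, 0, 0, 0, 0, -0.0015, 0],
    [0, 0, 0, 0, 0, 0, 0],
  ],
)

```text
clock: 27.85
eef_pos: [612.1, 134.1, 37.2]
tool_rot: [3.142, 0.0, -0.153]
force: [0.4, 0.2, -0.1]
width: -0.2
gripper_force: 0.0
```

Request:
move_arm(
  steps=[
    [0, 0, 0, 0, 0, -0.0015, 0],
    [0, 0, 0, 0, 0, 0, 0],
  ],
)

```text
clock: 28.05
eef_pos: [612.7, 134.1, 36.5]
tool_rot: [-3.141, -0.001, -0.153]
force: [-0.6, 0.6, 4.7]
width: -0.0
gripper_force: 2.3
```

Request:
move_arm(
  steps=[
    [0, 0, 0, 0, 0, -0.0015, 0],
    [0, 0, 0, 0, 0, 0, 0],
  ],
)

```text
clock: 28.25
eef_pos: [613.7, 134.0, 35.7]
tool_rot: [-3.141, -0.003, -0.153]
force: [-0.1, -1.3, 7.7]
width: -0.0
gripper_force: 3.8
```

Request:
move_arm(
  steps=[
    [0, 0, 0, 0, 0, -0.0015, 0],
    [0, 0, 0, 0, 0, 0, 0],
  ],
)

```text
clock: 28.45
eef_pos: [614.9, 133.8, 34.7]
tool_rot: [-3.14, -0.005, -0.153]
force: [0.3, -1.5, 8.2]
width: -0.2
gripper_force: 4.2
```

Request:
move_arm(
  steps=[
    [0, 0, 0, 0, 0, -0.0015, 0],
    [0, 0, 0, 0, 0, 0, 0],
  ],
)

```text
clock: 28.65
eef_pos: [615.3, 133.9, 33.2]
tool_rot: [-3.14, -0.006, -0.153]
force: [1.7, 0.1, 7.2]
width: -0.2
gripper_force: 3.7
```

```bash
python3 - <<'E'
from h import *
u=np.array([0.150,.9887]); v=np.array([u[1],-u[0]]); 
for n in ('scene','top'):
    im,d=eyes.get_image(n); P=cloud(n,d)
    q=P[...,:2]-[612,134]; s=q@u; r=q@v
    for a,b in ((-121,-109),(-95,-60),(-60,-30),(30,60),(60,95),(109,121)):
        m=(s>a)&(s<b)&(abs(r)<13)&(P[...,2]>53)&(P[...,2]<75)&(d>0)
        if m.sum()>2: print(n,a,b,m.sum(),'r med %.1f  z med %.1f max %.1f'%(np.median(r[m]),np.median(P[...,2][m]),np.percentile(P[...,2][m],90)))
print(st())
E
```

```text
scene -121 -109 18 r med 1.9  z med 59.2 max 60.8
scene -95 -60 36 r med 2.4  z med 59.6 max 61.0
scene -60 -30 31 r med 2.2  z med 58.7 max 60.9
scene 30 60 29 r med 3.6  z med 59.5 max 61.3
scene 60 95 34 r med 3.7  z med 58.9 max 61.8
scene 109 121 5 r med 2.8  z med 59.7 max 61.9
top -121 -109 16 r med -1.5  z med 59.4 max 62.1
top -95 -60 51 r med -1.6  z med 59.5 max 61.8
top -60 -30 20 r med -4.4  z med 58.6 max 61.3
{'clock': 28.75, 'qpos': [-0.334, 0.815, 0.123, 1.715, -0.153, 0.615, -1.848], 'eef_pos': [615.233, 133.906, 33.146], 'tool_rot': [-3.14, -0.006, -0.153], 'force': [1.081, -1.441, 7.827], 'width': -0.076}
```

Request:
move_arm(
  steps=[
    [0, 0, 0, -0.001, 0, -0.0015, 0],
    [0, 0, 0, 0, 0, 0, 0],
  ],
)

```text
clock: 28.95
eef_pos: [614.9, 134.0, 31.5]
tool_rot: [-3.14, -0.007, -0.153]
force: [2.9, -0.8, 5.4]
width: 0.1
gripper_force: 2.7
```

Request:
move_arm(
  steps=[
    [0, 0, 0, -0.001, 0, -0.0015, 0],
    [0, 0, 0, 0, 0, 0, 0],
  ],
)

```text
clock: 29.15
eef_pos: [613.0, 134.2, 29.6]
tool_rot: [-3.14, -0.006, -0.153]
force: [2.3, -0.3, 3.7]
width: 0.1
gripper_force: 2.1
```

Request:
move_arm(
  steps=[
    [0, 0, 0, 0, 0, -0.0015, 0],
    [0, 0, 0, 0, 0, 0, 0],
  ],
)

```text
clock: 29.35
eef_pos: [608.9, 134.1, 26.2]
tool_rot: [3.141, 0.002, -0.152]
force: [1.1, -0.0, 2.0]
width: 0.2
gripper_force: 1.2
```

Request:
move_arm(
  steps=[
    [0, 0, 0, 0.001, 0, -0.002, 0],
    [0, 0, 0, 0, 0, 0, 0],
  ],
)

```text
clock: 29.55
eef_pos: [609.3, 133.9, 24.2]
tool_rot: [3.141, 0.003, -0.152]
force: [-2.1, -0.2, 3.6]
width: -0.3
gripper_force: 1.9
```

Request:
move_arm(
  steps=[
    [0, 0, 0, 0.001, 0, -0.0015, 0],
    [0, 0, 0, 0, 0, 0, 0],
  ],
)

```text
clock: 29.75
eef_pos: [610.6, 133.9, 22.4]
tool_rot: [3.141, 0.003, -0.152]
force: [-1.5, -0.3, 1.1]
width: 0.0
gripper_force: 0.6
```

Request:
move_arm(
  steps=[
    [0, 0, 0, 0, 0, -0.001, 0],
    [0, 0, 0, 0, 0, 0, 0],
  ],
)

```text
clock: 29.95
eef_pos: [612.0, 134.1, 21.7]
tool_rot: [3.141, 0.0, -0.153]
force: [1.5, -0.0, 1.0]
width: 0.3
gripper_force: 0.0
```

Now close to the hard stop, so I'll continue in 1 mm steps.

Request:
move_arm(
  steps=[
    [0, 0, 0, 0, 0, -0.001, 0],
    [0, 0, 0, 0, 0, 0, 0],
  ],
)

```text
clock: 30.15
eef_pos: [612.3, 134.2, 21.1]
tool_rot: [-3.142, -0.0, -0.153]
force: [-0.2, -0.2, 0.3]
width: 0.0
gripper_force: 0.0
```

Request:
move_arm(
  steps=[
    [0, 0, 0, 0, 0, -0.001, 0],
    [0, 0, 0, 0, 0, 0, 0],
  ],
)

```text
clock: 30.35
eef_pos: [612.6, 134.1, 20.8]
tool_rot: [-3.141, -0.001, -0.153]
force: [-0.9, -0.2, 4.4]
width: 0.0
gripper_force: 2.1
```

```bash
cat >> h.py <<'E'
def ends():
    u=np.array([0.150,.9887]); v=np.array([u[1],-u[0]])
    for n in ('scene','top'):
        im,d=eyes.get_image(n); P=cloud(n,d); q=P[...,:2]-[612,134]; s=q@u; r=q@v
        for a,b in ((-124,-109),(-95,-60),(-60,-30),(-30,30),(30,60),(60,95),(109,124)):
            m=(s>a)&(s<b)&(abs(r)<9)&(P[...,2]>36)&(P[...,2]<75)&(d>0)
            if m.sum()>2: print(n,a,b,m.sum(),'s %.0f..%.0f r med %.1f  z med %.1f p90 %.1f'%(s[m].min(),s[m].max(),np.median(r[m]),np.median(P[...,2][m]),np.percentile(P[...,2][m],90)))
        cv2.imwrite('pics/end_%s.png'%n,im)
    print(st())
E
python3 -c "
from h import *
ends()"
```

```text
scene -124 -109 19 s -121..-109 r med 2.8  z med 46.3 p90 49.1
scene -95 -60 27 s -95..-60 r med 3.3  z med 45.9 p90 48.3
scene -60 -30 31 s -59..-30 r med 3.2  z med 46.6 p90 49.1
scene -30 30 65 s -30..29 r med 4.1  z med 48.6 p90 68.7
scene 30 60 31 s 31..60 r med 2.4  z med 46.9 p90 49.0
scene 60 95 31 s 60..95 r med 2.8  z med 47.0 p90 48.7
top -124 -109 17 s -120..-109 r med -1.6  z med 47.2 p90 48.7
top -95 -60 50 s -94..-60 r med -1.8  z med 46.7 p90 49.5
top -60 -30 16 s -59..-35 r med -5.2  z med 44.3 p90 48.5
{'clock': 30.45, 'qpos': [-0.332, 0.833, 0.118, 1.721, -0.156, 0.596, -1.846], 'eef_pos': [612.617, 134.172, 20.843], 'tool_rot': [-3.141, -0.001, -0.153], 'force': [-0.819, -0.545, 5.71], 'width': -0.205}
```

Request:
move_arm(
  steps=[
    [0, 0, 0, 0, 0, -0.001, 0],
    [0, 0, 0, 0, 0, 0, 0],
  ],
)

```text
clock: 30.65
eef_pos: [612.7, 134.2, 20.6]
tool_rot: [-3.141, -0.001, -0.153]
force: [-2.3, -0.9, 11.3]
width: -0.4
gripper_force: 5.6
```

Request:
move_arm(
  steps=[
    [0, 0, 0, 0, 0, -0.0015, 0],
    [0, 0, 0, 0, 0, 0, 0],
  ],
)

```text
clock: 30.85
eef_pos: [612.8, 134.2, 20.4]
tool_rot: [-3.141, -0.001, -0.153]
force: [-4.2, -0.1, 20.4]
width: 0.2
gripper_force: 10.0
```

Request:
move_arm(
  steps=[
    [0, 0, 0, 0, 0, -0.0015, 0],
    [0, 0, 0, 0, 0, 0, 0],
  ],
)

```text
clock: 31.05
eef_pos: [613.0, 134.2, 20.2]
tool_rot: [-3.14, -0.002, -0.153]
force: [-7.5, -0.9, 30.0]
width: 0.2
gripper_force: 14.6
```

Hard stop: 30 N on the rod with no further travel. I'll retreat and check.

Request:
move_arm(
  steps=[
    [0, 0, 0, 0, 0, 0.004, 0],
    [0, 0, 0, 0, 0, 0.02, 0],
    [0, 0, 0, 0, 0, 0.045, 0],
    [0, 0, 0, -0.03, -0.035, 0.03, 0],
    [0, 0, 0, -0.035, -0.035, 0, 0],
  ],
)

```text
clock: 31.55
eef_pos: [553.8, 68.2, 115.9]
tool_rot: [-3.139, -0.01, -0.15]
force: [0.5, -1.8, 0.5]
width: 0.1
gripper_force: 0.0
```

Request:
move_arm(
  steps=[
    [0, 0, 0, -0.035, -0.035, 0, 0],
    [0, 0, 0, -0.035, -0.035, 0, 0],
    [0, 0, 0, -0.02, -0.035, 0, 0],
    [0, 0, 0, 0, -0.035, 0, 0],
    [0, 0, 0, 0, 0, 0, 0],
  ],
)

```text
clock: 32.05
eef_pos: [459.2, -78.3, 112.8]
tool_rot: [3.139, -0.001, -0.161]
force: [0.6, 0.2, 0.1]
width: 0.1
gripper_force: 0.0
```

```bash
python3 -c "
from h import *
ends()
a=cv2.imread('pics/end_scene.png')[140:220,255:335]; b=cv2.imread('pics/end_top.png')[165:225,150:270]
cv2.imwrite('pics/fin.png',np.vstack([cv2.resize(a,(400,400),interpolation=2)[:390],cv2.resize(b,(400,200),interpolation=2)]))"
```

```text
scene -124 -109 18 s -121..-110 r med 2.1  z med 45.5 p90 48.9
scene -95 -60 26 s -89..-60 r med 3.2  z med 46.4 p90 49.0
scene -60 -30 32 s -60..-32 r med 2.7  z med 46.7 p90 48.9
scene -30 30 60 s -30..28 r med 3.4  z med 46.9 p90 49.4
scene 30 60 30 s 30..59 r med 3.2  z med 46.6 p90 49.3
scene 60 95 32 s 61..95 r med 2.2  z med 46.6 p90 49.0
top -124 -109 16 s -120..-110 r med -1.7  z med 46.0 p90 49.5
top -95 -60 50 s -94..-60 r med -2.0  z med 46.4 p90 49.6
top -60 -30 43 s -59..-30 r med -1.6  z med 46.0 p90 49.2
top -30 30 85 s -29..30 r med -2.1  z med 46.6 p90 49.8
top 30 60 43 s 30..59 r med -1.5  z med 47.2 p90 49.7
top 60 95 48 s 60..95 r med -1.5  z med 46.7 p90 49.0
top 109 124 16 s 109..119 r med -1.5  z med 46.8 p90 48.1
{'clock': 32.15, 'qpos': [0.024, 0.521, 0.105, 2.111, -0.106, 0.514, -1.518], 'eef_pos': [459.946, -73.374, 112.452], 'tool_rot': [-3.142, -0.0, -0.155], 'force': [-0.069, 0.604, 0.414], 'width': 0.17}
```

View pics/fin.png

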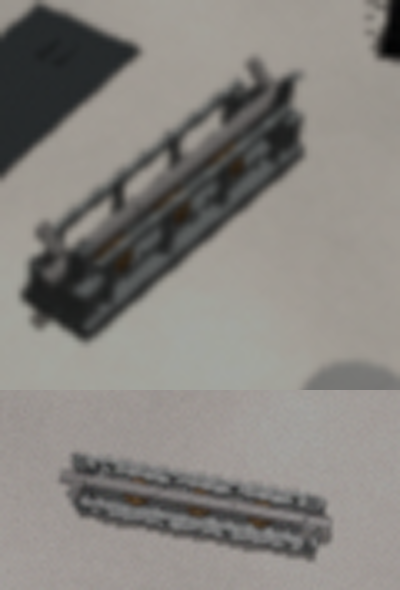

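The rod lies level and centred at seat height over the three balls, with its top about 48–49 mm up along its whole length and its ends at −120 and +119 mm. I'm handing in.

```bash
python3 -c "
from h import *
print(ctrl.finish_job())"
```

```text
the job is handed in; nothing more can be done
None
```

I handed the job in at about 32 s: the three amber balls are in the wells and the rod is pressed home on both clips, level and centred to within about 1 mm, with a peak pressing force of about 30 N; I judged the jaws sprung back from the rod's height and the snap in force, since the pictures were too coarse to show them.

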